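Feel the rolled thread of a subframe bolt in the bench tester

ROBOT

A 7-joint arm with a two-finger parallel gripper is mounted at the origin on the work surface. World frame = base frame: x ahead of the robot, y to its left, z up, the work surface at z = 0. Lengths are in m, angles in degrees, forces in N, time in s.
With the tool pointing down it reaches from about 0.35 to 0.775 m from the base axis. Payload 3.1 kg.
Tool frame: the origin (TCP) lies on the centre line of the jaws, within the pads' length; the fingertips stand 17 mm ahead of it and the grasp point (between the pads) lies 2 mm behind it (robot.tip_reach is the distance from the TCP to the fingertips, in m); z points along the fingers, y is the line along which they close (so a half turn about z gives the same grasp; the last joint's range is limited). The gripper opens to 85 mm and grips with 20 to 120 N. Pads are 22 mm wide; open, the fingers measure 114 mm over their backs; the gripper's body (76 mm by 85 mm) begins 54 mm behind the grasp point. The pads swing forward as they close: fully open they stand 13 mm farther back than shut.
Start: joints at [-68.451, 17.813, 0.802, 86.603, -0.252, 75.585, -1.558], TCP at [0.223, 0.503, 0.248] pointing down, gripper open.
Joint ranges: [-154.91, 154.91], [-16.99, 109.72], [-72.82, 74.43], [7.12, 147.25], [-82.49, 262.49], [11.32, 116.49], [-174.64, 174.64]. Speed limits (degrees/s): [159.86, 159.86, 180, 180, 180, 180, 180].

INTERFACE

Orientations are given as [roll, pitch, yaw] about the fixed x, y, z axes, in that order (R = Rz(yaw) Ry(pitch) Rx(roll)).
In Python, from station import robot, fingers, vision, workorder, recognise gives the robot as it stands. Calls block until the motion is done:
- robot.move_to(position, orientation): joint-space move of the TCP to a pose.
- robot.line_to(position, orientation=None, velocity=0.15, f_stop=None): straight line of the TCP; orientation=None keeps the orientation; velocity is the mean speed in m/s. With f_stop (N) it stops when the force on the tool has changed by that much, and returns True; else False.
- robot.move_j(angles): joint-space move.
- fingers.gripper_to(opening, force=None): opening from 0.0 (shut) to 1.0 (fully open); force is the grip in N (None keeps the last); returns when the fingers have stopped.
- robot.pause(seconds).
- robot.inverse_kinematics(position, orientation): joint angles nearest the present ones, or None.
- vision.grab_frame(name): name is "scene" or "top" or "wrist"; returns the picture (400x640x3 uint8, red, green, blue); there is no depth.
- vision.calibration(name): a dict with "mtx" (3x3 intrinsics, pixels), "k1" (the pictures are not rectified: a ray, as slopes to the right and down, at radius r is drawn at 1 + k1 r^2 times it, then the intrinsics apply), "extrinsics" (4x4, takes a point from world to camera coordinates); the wrist camera has in their place "T_tool_cam" (4x4, takes a point from camera to tool coordinates, whose origin is the TCP and whose axes are the flange's). Camera axes: x right, y up, looking along -z (the intrinsics and any distortion apply to the point x, -y, -z); pixel columns grow to the right and rows downward; lengths in m; the calibration is good to about 2 mm. A picture is of the moment at which its call begins: read the wrist's pose just before it. calibration takes no time and is no camera call.
A pose or a line that the arm cannot do raises robot.PlanningError and nothing moves.
- workorder.close_job(): hands the job in; it is judged then, once.
Trained networks look in the newest picture that a camera, given by its name, has taken for a name from the list of things; names that differ only in an ending like _2 or _b are one class to them, and where a whole thing is asked for, a point or a joint stands for the part that bears it (a point fixed in the world has none). Each returns a list of dicts, best first, with "p" (0 to 1); they miss things now and then, are a little off and sometimes report something else, mostly with a low value. They report only what shows in the picture. A call takes as long as a camera call.
- recognise(label, camera): "rect" ([centre column, centre row, width, height] in pixels, round what is visible of it).
Readings, each from a call of its own:
- robot.current_time_s(): time.
- robot.current_joint_positions(): joint angles.
- robot.current_dq(): joint speeds.
- robot.current_joint_torque(): joint torques, N m.
- robot.current_tool_pos(): TCP position.
- robot.current_eef_rot(): TCP orientation.
- robot.current_contact_force(): force on the tool from outside, world axes, zero at the start.
- robot.current_torque(): the same for the moment, N m.
- robot.current_finger_gap(): opening from 0.0 (shut) to 1.0 (fully open).
- robot.current_gripper_force(): force on a finger pad.
Only numpy, scipy, OpenCV 4.12 (cv2) and the standard library are available. Lean on these libraries where they do the work, as an engineer would, in place of code of your own. Each camera call takes 0.05 s, during which the arm holds its last target. There are 200 camera calls.

TASK

Check the thread of the dark bolt held in the bench tester by feel: stroke the fingertips slowly and lightly along the top of the whole thread, from the plain shank to the end at the tail centre. Then push the side crank's handle over the top, away from the robot, about a quarter turn so that another side of the thread comes up, leave it there, and stroke the whole thread again in the same direction. Grip nothing, press nothing hard, and leave everything else on the table as it lies.

Things in the scene. Friction and masses are not known exactly. Their poses are not given: they have to be found in the camera images.
- tester: Green-grey cast-iron bench tester, fixed; bed 125 x 420 x 48 mm. Origin: centre of its underside. x away from the robot; y along its spindle from crank (-y end) to tailstock (+y end); z up. Spindle axis: x = 0, z = 115. On it, along y: crank -287 to -214, headstock -205 to -115 (to z = 149), driver of diameter 42 -112 to -82, bolt flange at -82, bolt to 65.
- tail_centre (a point): Tip of the tester's tail centre, on the spindle axis at y = 66 mm of the tester, in the end of the bolt. Cone up to y = 84, quill of diameter 22 up to 115, tailstock casting 115 to 195 (up to z = 141), black wheel to 219. Behind the bolt, at x = 36 to 80, a pair of grooved rolls stands drawn back, top at z = 110; behind them a tilted dial indicator reaches x = 130, z = 115.
- thread_start (a point): Point on the top line of the bolt where the plain black shank meets the thread, whose burnished crests look grey: tester x = 0, y = -25, z = 123 mm. Fixed to the tester, does not turn. Shank and thread have the same diameter, 16 mm.
- thread_end (a point): Point on the top line of the bolt at the other end of the thread, by the tail centre: tester x = 0, y = 55, z = 123 mm. Fixed to the tester. Beyond it the bolt has a pin of diameter 11, 10 mm long.
- bolt: The black phosphated bolt in the tester, M16, 162 mm over all, held by hex driver and tail centre; it only turns, with the crank. Origin on its axis at mid thread; y along it towards the tail centre. Thread from y = -40 to 40 mm, plain shank -95 to -40, flange of diameter 33 behind. It is rigid: come down on it slowly (about 10 mm/s).
- handle: The crank's black grip, a cylinder of diameter 20 and length 60 mm parallel to the tester's y, reaching out sideways beyond the crank arm. Origin at its centre, 60 mm from the spindle axis, at tester y = -257 mm. Its sleeve spins freely on its pin, so a finger can roll along it. Beneath it are only free air and low things.
- crank (a joint): Angle of crank and bolt about the spindle (rad): 0 with the handle straight above the spindle, negative with it leaning towards the robot (tester -x), positive leaning away (+x). It starts between -1.0 and -0.5, turns against a steady drag of about 2.5 N at the handle, and stays where it is left.
- spare_bolt: A second, equal black bolt, loose, standing on its hex head beyond the tailstock, 162 mm tall, 33 mm wide at the flange; origin at the middle of its foot. Leave alone.
- vernier: Chrome vernier gauge, loose, lying flat in front of the tester, 230 x 80 x 9 mm; origin under the middle of its beam, x along the beam. Leave alone.
- anvil: Small ground steel anvil block, loose, 60 x 85 x 40 mm, behind the tester; origin under its centre. Leave alone.
- ring_gauge: Steel thread ring gauge, diameter 48, height 14 mm, loose on the anvil block; origin under its centre. Leave alone.
- plug_gauge: Double-ended plug gauge, loose, lying in front of the crank, 120 mm long and 18 mm thick; origin under its middle, x along it. Leave alone.
- marking_ink: Blue bottle of marking ink, diameter 44, height 105 mm, loose, behind the tester; origin under its centre. Leave alone.

How it is judged (in metres and radians):
On the way, in this order (a step that is already met when the one before it is completed fails the run):
1. first stroke: the fingertips touch the top of the thread at its beginning, by the plain shank (contact force between the fingers and bolt above 0.2 N and y of the grasp point in the frame of tester between -0.021 and -0.001 m and x of the grasp point in the frame of tester between -0.02 and 0.02 m), for 0.1 s.
2. first stroke: the fingertips touch the top of the thread at its middle (contact force between the fingers and bolt above 0.2 N and y of the grasp point in the frame of tester between 0.007 and 0.023 m and x of the grasp point in the frame of tester between -0.02 and 0.02 m), for 0.1 s.
3. first stroke: the fingertips touch the top of the thread at its end, by the tail centre (contact force between the fingers and bolt above 0.2 N and y of the grasp point in the frame of tester between 0.031 and 0.051 m and x of the grasp point in the frame of tester between -0.02 and 0.02 m), for 0.1 s.
4. the crank handle has been pushed over the top, away from the robot, by about a quarter turn (60 to 120 degrees), and let go (distance of handle from where it was at the start of the episode between 0.06 and 0.104 m and value of joint crank above 0 rad and contact force between the fingers and handle below 0.1 N and linear speed of handle below 0.01 m/s), for 0.2 s.
5. second stroke: the fingertips touch the top of the thread at its beginning, by the plain shank (all of step 1), for 0.1 s.
6. second stroke: the fingertips touch the top of the thread at its middle (all of step 2), for 0.1 s.
7. second stroke: the fingertips touch the top of the thread at its end, by the tail centre (all of step 3), for 0.1 s.
At the end, for the whole second after the job is handed in: The crank rests 60 to 120 degrees from where it started, its handle leaning away from the robot, and every loose thing lies within 15 mm of where it was (distance of handle from where it was at the start of the episode between 0.06 and 0.104 m and value of joint crank above 0 rad and linear speed of handle below 0.005 m/s and distance of each of spare_bolt, vernier, anvil, ring_gauge, plug_gauge, marking_ink from where it was at the start of the episode below 0.015 m); the robot touches nothing.
It fails at once if the bolt is pressed hard or gripped (over 25 N) (contact force between the fingers and bolt above 25 N).
It fails at once if the crank handle is pressed hard or gripped (over 25 N) (contact force between the fingers and handle above 25 N).
It fails at once if something else on the table is moved or lifted by more than 15 mm (distance of any of spare_bolt, vernier, anvil, ring_gauge, plug_gauge, marking_ink from where it was at the start of the episode above 0.015 m).
It also fails if it takes over 62 s, if anything falls off the work surface, if the arm or the gripper's body presses on something with over 40 N, if the wrist force passes 120 N, or if a joint passes its speed limit or range.

## Working session

There is one attempt and no reset: what is moved stays moved. The work goes in short steps, each a Python script; the robot and the scene stay as the last script left them, time stands still between calls to the robot, and variables do not carry over. Pictures are saved under pics/ and viewed, at most 10 in all, crops included, and the job is handed in when it is done.

```bash
mkdir -p pics; ls; python3 - <<'E'
from station import robot, fingers, vision, workorder, recognise
import cv2
for c in ("scene","top"):
    im=vision.grab_frame(c); cv2.imwrite(f"pics/{c}0.png",im[:,:,::-1])
    for n in ("tester","tail_centre","thread_start","thread_end","bolt","handle"):
        print(c,n,[(round(d["p"],2),[round(v,1) for v in d["rect"]]) for d in recognise(n,c)[:2]])
    k=vision.calibration(c); print(k)
print(robot.current_time_s(),robot.current_tool_pos(),robot.current_eef_rot(),robot.tip_reach)
E
```

```text
pics
scene tester [(0.76, [305.9, 205.6, 194.6, 163.9])]
scene tail_centre [(0.7, [387.8, 339.2, 25.2, 43.3]), (0.66, [267.8, 164.5, 127.1, 80.8])]
scene thread_start [(0.76, [303.2, 203.4, 195.3, 160.7])]
scene thread_end [(0.56, [305.2, 205.0, 193.9, 158.7])]
scene bolt [(0.77, [297.1, 191.8, 61.5, 32.0])]
scene handle [(0.74, [217.7, 130.6, 19.8, 12.4])]
{'mtx': array([[502.18375272,   0.        , 316.96440699],
       [  0.        , 502.18375272, 196.9486017 ],
       [  0.        ,   0.        ,   1.        ]]), 'k1': -0.044646198194916144, 'extrinsics': array([[-0.54946049,  0.83530602, -0.01889502,  0.23554209],
       [-0.59059564, -0.37229585,  0.71595572,  0.24798051],
       [ 0.59100758,  0.4045487 ,  0.69788995, -1.4791766 ],
       [ 0.        ,  0.        ,  0.        ,  1.        ]])}
top tester [(0.76, [349.0, 197.8, 222.8, 82.8]), (0.59, [380.8, 204.1, 154.6, 32.3])]
top tail_centre [(0.73, [349.2, 196.9, 218.7, 78.4])]
top thread_start [(0.69, [347.5, 196.4, 221.8, 79.6])]
top thread_end [(0.76, [349.1, 197.3, 217.9, 84.8])]
top bolt [(0.87, [336.6, 200.4, 58.4, 7.6])]
top handle [(0.7, [442.9, 213.3, 22.5, 6.8])]
{'mtx': array([[477.14007399,   0.        , 329.1666736 ],
       [  0.        , 477.14007399, 199.66058454],
       [  0.        ,   0.        ,   1.        ]]), 'k1': -0.04964077967612771, 'extrinsics': array([[-0.01093299, -0.99956025,  0.02756413,  0.04575272],
       [ 0.98643571, -0.00626615,  0.1640284 , -0.5487265 ],
       [-0.16378355,  0.02898357,  0.98607043, -1.16240503],
       [ 0.        ,  0.        ,  0.        ,  1.        ]])}
0.7 [0.22313733 0.50274088 0.24835206] [1.79993561e+02 1.32868066e-03 1.56068945e+02] 0.017
```

View pics/scene0.png

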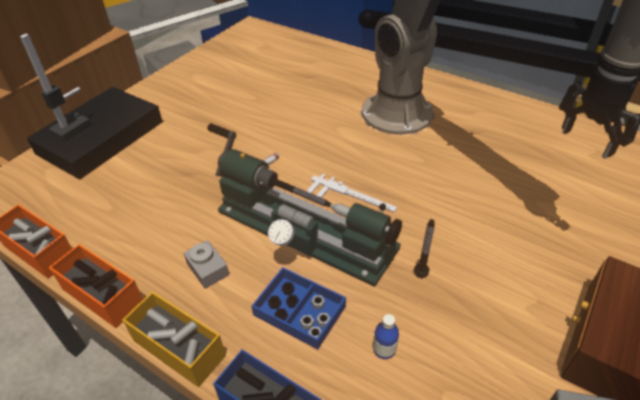

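```bash
python3 -c "
import cv2
i=cv2.imread('pics/top0.png')[130:270,220:480]
cv2.imwrite('pics/top0c.png',cv2.resize(i,None,fx=3,fy=3,interpolation=cv2.INTER_CUBIC))"
```

```text
(no output)
```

View pics/top0c.png

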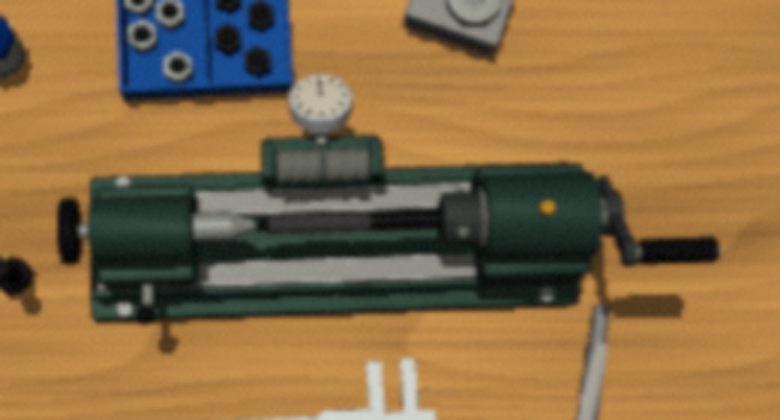

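The top crop shows the tester with its crank at right (world -y). The thread runs from crop (372,219) to (268,223), the bed corners are at (93,318), (580,300), (93,178) and (582,165), and the handle goes from (640,250) to (717,250). In the scene view the dial is at (280,232) and the handle at (218,130). I'll fit the pose next.

```bash
cat > h.py <<'E'
import numpy as np, json
from scipy.optimize import least_squares
def proj(cal,E,P):
    p=np.c_[P,np.ones(len(P))]@E.T
    s=np.c_[p[:,0],-p[:,1]]/-p[:,2:3]
    s=s*(1+cal["k1"]*(s**2).sum(1,keepdims=True))
    return s@np.diag([cal["mtx"][0,0],cal["mtx"][1,1]])+cal["mtx"][:2,2]
def toworld(q,P):
    c,s=np.cos(q[2]),np.sin(q[2]); P=np.atleast_2d(P)
    return np.c_[q[0]+c*P[:,0]-s*P[:,1],q[1]+s*P[:,0]+c*P[:,1],P[:,2]]
def hnd(a,y=-.257): return [.06*np.sin(a),y,.115+.06*np.cos(a)]
E
cat > fit.py <<'E'
from h import *
from station import vision
c=vision.calibration("top"); s=vision.calibration("scene")
T=[([0,-.025,.123],372,219),([0,.055,.123],268,223),([-.0625,.21,.048],93,318),([-.0625,-.21,.048],580,300),
 ([.0625,.21,.048],93,178),([.0625,-.21,.048],582,165),([0,-.082,.123],441,217)]
P=np.array([t[0] for t in T]); U=np.array([[220+t[1]/3,130+t[2]/3] for t in T])-.33
def r(q):
    a=proj(c,c["extrinsics"],toworld(q,P))-U
    b=proj(c,c["extrinsics"],toworld(q,[hnd(q[3])]))-[442.9,213.3]
    d=proj(s,s["extrinsics"],toworld(q,[hnd(q[3]),[0,-.009,.115]]))-[[217.7,130.6],[297.1,191.8]]
    return np.r_[a,b,d].ravel()
f=least_squares(r,[.55,0,0,-.7],loss="soft_l1"); print(f.x,np.degrees(f.x[2:])); print(r(f.x).reshape(-1,2).round(1))
for n,p in dict(ts=[0,-.025,.123],te=[0,.055,.123],h=hnd(f.x[3])).items(): print(n,toworld(f.x,p))
json.dump(list(f.x),open("q.json","w"))
E
python3 fit.py
```

```text
[ 0.52696145  0.03356856  0.0272772  -0.66222973] [  1.5628687  -37.94296847]
[[ 0.2  0.4]
 [ 1.   0.2]
 [-1.9  0.2]
 [ 3.6  0.2]
 [-2.4 -2.6]
 [-0.3 -3.5]
 [ 1.2  0.3]
 [ 3.6 -0.4]
 [ 1.  -0. ]
 [ 3.2  0.6]]
ts [[0.5276433  0.00857786 0.123     ]]
te [[0.52546139 0.0885481  0.123     ]]
h [[ 0.49709194 -0.22434204  0.16231739]]
```

```bash
python3 - <<'E'
from station import robot, fingers, vision, recognise
from h import *
import cv2
q=json.load(open("q.json")); yaw=np.degrees(q[2])
p=toworld(q,[-.03,.0,.30])[0]
sol={y:robot.inverse_kinematics(p,[180,0,y]) for y in (yaw,yaw+180)}
print(sol)
y=min((k for k in sol if sol[k] is not None),key=lambda k:abs(sol[k][6]))
robot.move_to(p,[180,0,y]); fingers.gripper_to(0.0,20)
tp,tr=robot.current_tool_pos(),robot.current_eef_rot()
im=vision.grab_frame("wrist"); cv2.imwrite("pics/w0.png",im[:,:,::-1])
for n in ("bolt","handle"): print(n,recognise(n,"wrist")[:2])
c=vision.calibration("wrist"); print(c,tp,tr,robot.current_time_s(),robot.current_contact_force())
np.savez("w0.npz",tp=tp,tr=tr)
E
```

```text
{np.float64(1.5628687010379245): array([-39.72757924,  11.87791108,  41.32101092,  90.07245154,
        -7.90802527,  81.03576614, -86.21785143]), np.float64(181.56286870103793): array([-30.03731064,  10.8153231 ,  29.16325626,  89.76180425,
        -5.31485823,  80.80631347,  91.10546176])}
bolt [{'rect': [337.1, 150.6, 168.3, 32.0], 'p': 0.71}]
handle [{'rect': [621.5, 208.2, 31.9, 24.3], 'p': 0.96}]
{'mtx': array([[352.13114166,   0.        , 325.14839154],
       [  0.        , 352.13114166, 204.13690938],
       [  0.        ,   0.        ,   1.        ]]), 'k1': -0.05525180082930011, 'T_tool_cam': array([[-6.67863282e-05,  9.60055215e-01,  2.79810612e-01,
         7.10449739e-02],
       [ 9.99998698e-01, -3.86995139e-04,  1.56649864e-03,
         4.85273447e-04],
       [ 1.61221053e-03,  2.79810353e-01, -9.60053940e-01,
        -1.25185683e-01],
       [ 0.00000000e+00,  0.00000000e+00,  0.00000000e+00,
         1.00000000e+00]])} [0.49697486 0.0327184  0.3000109 ] [-1.79999437e+02 -1.14108411e-03  1.55991439e+00] 3.5917 [-0.06169095 -0.11663361 -0.67064065]
```

View pics/w0.png

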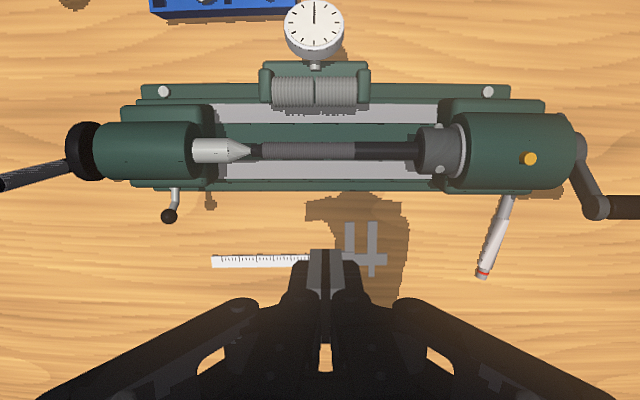

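The wrist picture is sharp. The thread start is at (355,150), the thread end at (262,151), the driver face at (417,150), and the cone tip is near (250,150). I'll refine the pose from these points.

```bash
cat > fit2.py <<'E'
from h import *
from scipy.spatial.transform import Rotation as R
from station import vision
c=vision.calibration("wrist"); w=np.load("w0.npz"); q0=json.load(open("q.json"))
T=np.eye(4); T[:3,:3]=R.from_euler("xyz",w["tr"],degrees=True).as_matrix(); T[:3,3]=w["tp"]
E=np.linalg.inv(T@c["T_tool_cam"])
P=[[0,-.025,.117],[0,.055,.117],[0,-.082,.117],[0,.115,.117]]; U=[[355,150],[262,150.5],[417,149.5],[193,150.5]]
print("old",proj(c,E,toworld(q0,P)).round(1))
f=least_squares(lambda q:(proj(c,E,toworld(q,P))-U).ravel(),q0[:3]); print(f.x,q0,f.fun.round(1))
a=least_squares(lambda a:(proj(c,E,toworld(f.x,[hnd(a[0],-.227)]))-[609,207])[0,1:],[-.66]).x
print("crank",a)
json.dump([*f.x,a[0]],open("q.json","w"))
E
python3 fit2.py
```

```text
old [[353.7 150.6]
 [262.3 150.6]
 [418.6 150.8]
 [194.6 151. ]]
[0.52754947 0.03409752 0.03040743] [0.5269614535454548, 0.03356855508475384, 0.027277204609478703, -0.6622297276983153] [-1.8 -0.2 -0.3 -0.3  1.1  0.3  1.   0.2]
crank [-0.72946917]
```

```bash
cat > stroke.py <<'E'
from h import *
from station import robot
q=json.load(open("q.json")); ORI=[180,0,float(np.degrees(q[2]))]
def at(y,z,x=0): return toworld(q,[x,y,z])[0]
def Fz(n=3): return np.mean([robot.current_contact_force() for _ in range(n)],0)
def stroke():
    robot.line_to(at(-.016,.123+.017+.015),ORI,velocity=.12); robot.pause(.3)
    b=Fz(); print("base",b)
    hit=robot.line_to(at(-.016,.134),ORI,velocity=.01,f_stop=1.5)
    z=robot.current_tool_pos()[2]; print("hit",hit,z,Fz()-b,robot.current_time_s())
    if not hit: return
    robot.pause(.25)
    for y in np.arange(-.011,.0471,.005):
        f=(Fz()-b)[2]; z+=np.clip((f-2.0)*.0001,-.0005,.0005)
        robot.line_to(at(y,z),ORI,velocity=.018)
        print(round(y,3),round(z,5),(Fz()-b).round(2),robot.current_tool_pos()[2].round(5))
    robot.pause(.25)
    robot.line_to(at(.046,.17),ORI,velocity=.08); print(robot.current_time_s())
E
python3 -c "from stroke import *; stroke()"
```

```text
base [-0.28532693  0.0326194  -0.9861127 ]
hit True 0.14004505316912763 [-0.37894736  0.15482155  5.5502087 ] 6.675
-0.011 0.14043 [-0.14  0.9   2.12] 0.14012
-0.006 0.14044 [-0.25 -0.45  0.25] 0.1402
-0.001 0.14027 [1.46 0.83 1.58] 0.14022
0.004 0.14023 [-0.17 -0.24  1.04] 0.14021
0.009 0.14013 [0.17 0.7  1.32] 0.14017
0.014 0.14006 [0.08 1.49 1.9 ] 0.14014
0.019 0.14005 [-0.8   0.09  2.42] 0.14014
0.024 0.14009 [0.02 0.18 2.11] 0.14014
0.029 0.1401 [-0.18  0.45  2.45] 0.14011
0.034 0.14015 [0.01 0.32 2.14] 0.14013
0.039 0.14016 [-0.34  0.42  2.45] 0.14013
0.044 0.14021 [1.44 0.74 2.22] 0.14014
12.8083
```

```bash
cat > push.py <<'E'
from stroke import *
from station import vision, recognise
import cv2
robot.line_to(at(.0,.25,-.03),ORI,velocity=.2)
robot.move_to(at(-.262,.25,-.095),ORI); 
robot.line_to(at(-.262,.155,-.095),ORI,velocity=.1); robot.pause(.2)
b=Fz()
hit=robot.line_to(at(-.262,.155,-.03),ORI,velocity=.02,f_stop=1.5)
p=robot.current_tool_pos(); d=p[:2]-np.array(q[:2])
c,s=np.cos(q[2]),np.sin(q[2]); xc=c*d[0]+s*d[1]
print("hit",hit,"tester x",xc,"expected",-.04-.021,Fz()-b,robot.current_time_s())
if hit:
    xe=xc+.06*(np.sin(q[3]+1.5)-np.sin(q[3])); print("end",xe)
    for x in np.linspace(xc,xe,6)[1:]:
        robot.line_to(at(-.262,.155,x),ORI,velocity=.04); print(round(x,4),(Fz()-b).round(2))
    robot.line_to(at(-.262,.155,xe-.03),ORI,velocity=.06)
    robot.line_to(at(-.262,.25,xe-.03),ORI,velocity=.15)
    im=vision.grab_frame("top"); cv2.imwrite("pics/top1.png",im[:,:,::-1]); print(recognise("handle","top")[:2])
    robot.move_to(at(-.1,.27,-.1),ORI); tp,tr=robot.current_tool_pos(),robot.current_eef_rot()
    im=vision.grab_frame("wrist"); cv2.imwrite("pics/w1.png",im[:,:,::-1]); print(recognise("handle","wrist")[:2])
    np.savez("w1.npz",tp=tp,tr=tr)
print(robot.current_time_s())
E
python3 push.py
```

```text
hit True tester x -0.06044076490930715 expected -0.061 [0.13607791 0.66285399 1.25414966] 17.5833
end 0.021338647636368113
-0.0441 [-0.21  1.45  1.18]
-0.0277 [0.91 0.9  0.91]
-0.0114 [-0.02  0.37  1.52]
0.005 [0.01 0.25 0.92]
0.0213 [-0.75  0.35  0.69]
[{'rect': [442.2, 178.2, 26.3, 5.5], 'p': 0.45}]
[{'rect': [572.7, 5.5, 93.2, 8.2], 'p': 0.66}]
22.8
```

View pics/w1.png

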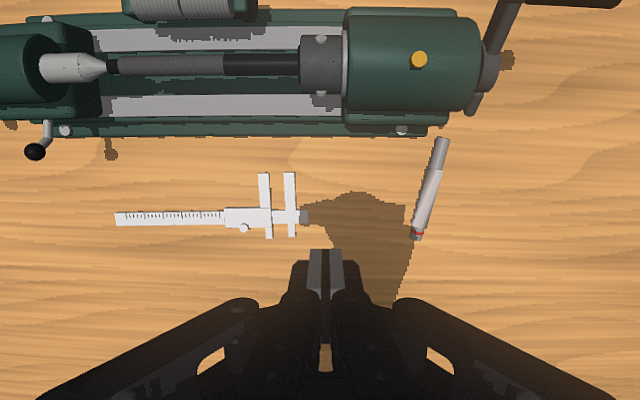

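The picture shows the handle now leaning away, at (573,3) top right, with vernier and plug gauge undisturbed. I'll check the angle and stroke again.

```bash
python3 - <<'E'
from stroke import *
from station import vision
c=vision.calibration("top")
f=lambda a,v:(proj(c,c["extrinsics"],toworld(q,[hnd(a)]))[0,1]-v)
from scipy.optimize import brentq
a0,a1=[brentq(f,-1.2,1.3,args=(v,)) for v in (213.3,178.2)]; print(a0,a1,np.degrees([a1-a0,a1-q[3]]))
if 70<np.degrees(a1-a0)<110:
    robot.line_to(at(-.016,.20),ORI,velocity=.15); stroke()
E
```

```text
-0.7070596871537872 0.8355692387651594 [88.38612681 89.6700954 ]
base [ 0.37998778  0.59269572 -0.04668012]
hit True 0.14004757194390338 [-1.26805337 -0.48606318  5.04415854] 26.1583
-0.011 0.1404 [-0.6  -0.33  2.11] 0.14014
-0.006 0.14041 [ 0.    0.05 -0.37] 0.14022
-0.001 0.14018 [0.81 0.12 0.06] 0.14018
0.004 0.13998 [-0.52 -1.36  1.95] 0.14013
0.009 0.13998 [-0.1  -1.58  2.23] 0.1401
0.014 0.14 [-0.28 -0.94  2.29] 0.14011
0.019 0.14003 [-0.6  -1.7   3.44] 0.14008
0.024 0.14018 [-0.69 -1.64  3.58] 0.14009
0.029 0.14033 [-1.76  0.56  2.47] 0.14013
0.034 0.14038 [ 0.02  0.26 -0.07] 0.1402
0.039 0.14017 [-0.49 -0.07  1.17] 0.14019
0.044 0.14009 [-0.86  1.02  1.67] 0.14018
32.2917
```

The second stroke was probably lightest near the end of the thread, where the force dipped. There is time to repeat it with steadier contact before handing in.

```bash
sed -i 's/z+=np.clip((f-2.0)\*.0001,-.0005,.0005)/z+=np.clip((f-3.0)*.00003,-.0001,.0001)/' stroke.py; python3 - <<'E'
from stroke import *
from station import vision
import cv2
stroke()
robot.line_to(at(.03,.30,-.03),ORI,velocity=.15)
cv2.imwrite("pics/top2.png",np.hstack([cv2.imread("pics/top0.png")[80:330,180:500],vision.grab_frame("top")[80:330,180:500,::-1]]))
print(robot.current_time_s())
E
```

```text
base [-0.25975869 -0.34600122  0.41534207]
hit True 0.14006278435674857 [ 0.5127812  -0.19720786  4.0090117 ] 34.6667
-0.011 0.14014 [-0.06 -1.95  3.68] 0.14011
-0.006 0.14016 [ 0.1  -0.54  2.37] 0.1401
-0.001 0.14014 [0.08 0.18 2.62] 0.14011
0.004 0.14013 [ 0.71 -0.47  2.12] 0.14013
0.009 0.1401 [-0.25 -0.74  1.78] 0.14011
0.014 0.14007 [ 0.88 -0.39  2.83] 0.14011
0.019 0.14006 [ 0.28 -1.18  2.04] 0.1401
0.024 0.14003 [-0.4  -1.13  3.47] 0.14009
0.029 0.14005 [ 1.19 -0.81  3.33] 0.14008
0.034 0.14006 [-0.51 -1.17  2.75] 0.14008
0.039 0.14005 [-0.24 -0.86  3.96] 0.14007
0.044 0.14008 [ 1.01 -1.17  2.75] 0.14007
40.7917
41.8833
```

View pics/top2.png

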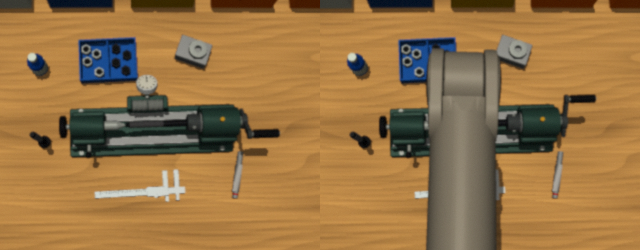

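In the before (left) and after (right) views the handle leans away at (580,98). The anvil, ink bottle, spare bolt and plug gauge are where they were, and the arm hides part of the vernier, which nothing touched.

```bash
python3 -c "
from station import workorder
print(workorder.close_job())"
```

```text
the job is handed in; nothing more can be done
None
```

The job is handed in at about 42 s of the 62 s: the thread was stroked lightly (forces read about 5.6 N at most), the crank was pushed over by about 89° and left there, and the thread was stroked again; contact dipped on that second stroke, so I repeated it in full, and the loose things look unmoved in the last picture, where the arm partly hides the vernier.

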